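Empty the jar hopper into a tote through its slide gate

ROBOT

A 6-joint arm with a two-finger parallel gripper is mounted at the origin on the work surface. World frame = base frame: x ahead of the robot, y to its left, z up, the work surface at z = 0. Lengths are in mm, angles in rad, forces in N, time in s.
With the tool pointing down it reaches from about 275 to 1000 mm from the base axis. Payload 8.4 kg.
Tool frame: the origin (TCP) lies at the very end of the fingers, on their centre line; the grasp point (between the pads) lies 19 mm behind it; y points along the fingers, x is the direction in which the jaws open and shut, and the axes are right-handed (so a half turn about y gives the same grasp; the last joint's range is limited). The gripper opens to 85 mm and grips with 20 to 120 N. Pads are 22 mm wide; open, the fingers measure 114 mm over their backs; the gripper's body (76 mm by 85 mm) begins 54 mm behind the grasp point. The pads swing forward as they close: fully open they stand 13 mm farther back than shut.
Start: joints at [1.342, 0.353, 1.633, -0, 1.155, -0.002], TCP at [140.536, 608.997, 231.281] pointing down, gripper open.
Joint ranges: [-2.63, 2.63], [-0.92, 2.1], [0.06, 2.66], [-1.3, 4.44], [0, 2.69], [-3.02, 3.02]. Speed limits (rad/s): [2.22, 2.22, 2.79, 3.14, 3.14, 3.14].

INTERFACE

Orientations are given as [roll, pitch, yaw] about the fixed x, y, z axes, in that order (R = Rz(yaw) Ry(pitch) Rx(roll)).
In Python, from rig import r gives the robot as it stands.
- The arm moves only by the tool servo_tool, never from a script. Its argument "motion" is a list of rows, each a list of 7 numbers: the opening, from -1 (shut) to 1 (fully open), then the shift along the tool's x, y, z in m, then the turn, a rotation vector about the tool's x, y, z in units of 10 degrees (1.0 is 10 degrees). A call has 1 to 12 rows; each row is the pose to reach, as a shift and turn from the pose commanded when the call began, along the tool's axes at that moment; what a row does not reach only later rows make up. A row lasts 1/8 s, in which the tool goes at most 62.5 mm and 10.7 degrees, less where a joint would pass 70% of its speed; a pose out of reach is approached as far as the arm can. A call with a gripper value outside its range is refused whole. The fingers move at their own pace and stop on an object; "grip_force" is the grip in N (left out, the last holds). Time passes only in rows, so rows that repeat a pose let the fingers close. It gives the time, the measured TCP pose, the force and the opening at its end, in the units of the state.
- r.sense(): the state, without advancing time (a new reading comes with each control period).
- r.grab_frame(name): name is "scene" or "side" or "wrist"; returns the picture (480x640x3 uint8, red, green, blue); there is no depth.
- r.calibration(name): a dict with "fx", "fy", "cx", "cy" (pixels), "R" (3x3) and "t" (3): a world point X has camera coordinates R X + t; the wrist camera has in their place "mount" (4x4, takes a point from camera to tool coordinates, whose origin is the TCP and whose axes are the tool frame's). Camera axes: x right, y down, z forward; pixel columns grow to the right and rows downward; lengths in mm; the calibration is good to about 2 mm. A picture is of the moment at which its call begins: read the wrist's pose just before it. calibration takes no time and is no camera call.
- r.sign_off(): hands the job in, once; it reports no verdict.
The state is a dict: "clock": time; "qpos": joint angles; "qvel": joint speeds; "joint_efforts": joint torques, N m; "eef_pos": TCP position; "tcp_rot": TCP orientation; "contact_force": force on the tool from outside, world axes, zero at the start; "wrist_torque": the same for the moment, N m; "opening": opening from 0.0 (shut) to 1.0 (fully open).
Only numpy, scipy, OpenCV 4.12 (cv2) and the standard library are available. Lean on these libraries where they do the work, as an engineer would, in place of code of your own. Each camera call takes 0.05 s, during which the arm holds its last target. There are 200 camera calls.

TASK

Slide the grey tote under the mouth of the blue hopper chute, then draw the chute's gate by its red handle all the way out to its end stop so that the three jars roll into the tote, none landing on the bench. When all three are in, push the gate fully shut again, and leave the tape roll and the two small boxes where they stand.

Things in the scene. Friction and masses are not known exactly. Their poses are not given: they have to be found in the camera images.
- chute_mouth (a point): Mouth of the blue hopper chute, fixed to the bench: the middle of its lip, 78 mm above the bench. The chute pours towards this frame's -x; its steel floor climbs at 13 degrees towards +x for 200 mm, 66 mm wide inside, 76 outside, side walls 36 mm high at the mouth. The lip's underside is 71 mm above the bench. The gate is drawn along +y. z is up.
- chute_base (a point): Point on the bench straight below the lip's middle; axes as chute_mouth. The space below the lip is free: the dark base plate and legs, 100 mm wide (y), lie 65 to 205 mm behind the lip (+x). The hopper's flared sides reach 70 mm to either side and about 220 mm above the bench, from 40 mm behind the lip on.
- gate (a joint): Steel slide gate across the chute, 44 mm behind the lip. Value = how far it is drawn out, in m: 0 shut, 0.085 at the end stop; it may start a little open. The chute is quite clear only beyond 0.071. It stays where it is left; sliding takes about 3 N.
- gate_grip (a point): Grip point of the gate's red handle: an upright plate 36 mm (chute's x) x 14 mm thick (chute's y, the sliding direction) x 55 mm tall, 105 to 160 mm above the bench. The point is on the plate's centre, 140 mm above the bench, 150 mm to +y of the chute's middle when shut; axes as chute_mouth. A steel stem at 107 to 117 mm height runs from it to the gate on the -y side.
- tote_mid (a point): Grey plastic tote, open on top, 144 mm (its x) x 104 mm (its y) x 58 mm high outside, walls and floor 5 mm, 0.3 to 0.5 kg, standing on the bench. This point is its centre, half-way up (29 mm above its underside). Frame z is up.
- tote_lug (a point): Grip point on the tote's orange lug, an upright plate on the outside of the tote's -x end: 12 mm thick (along the tote's y), standing out 31 mm from the end wall, from 1 to 57 mm above the bench. This point is 40 mm above the bench, 88 mm from the tote's centre towards its -x; axes as those of tote_mid.
- tape: Bystander: tan roll of packing tape lying flat, 90 mm across, 48 mm high; origin at the centre of its underside.
- purple_box: Bystander: purple carton with a gold band, 55 x 55 x 110 mm, standing; origin at the centre of its underside.
- white_box: Bystander: white carton with a black band, 60 x 50 x 90 mm, standing; origin at the centre of its underside.
- jar1: One of three like jars, white with a gold lid, lying across the chute behind the gate, 40 mm in diameter and 58 mm long, 50 to 100 g; origin at its centre, y along its axis. They roll out by themselves when the gate is open.
- jar2: One of three like jars, white with a gold lid, lying across the chute behind the gate, 40 mm in diameter and 58 mm long, 50 to 100 g; origin at its centre, y along its axis. They roll out by themselves when the gate is open.
- jar3: One of three like jars, white with a gold lid, lying across the chute behind the gate, 40 mm in diameter and 58 mm long, 50 to 100 g; origin at its centre, y along its axis. They roll out by themselves when the gate is open.
Not all that is in view belongs to the job. What is shaped like the jar1 but purple is not meant. Leave any green look-alike of the jar3 alone.

How it is judged:
By the outcome, as a careful person would: the job done as asked, in the order asked, and still so for the second after the job is handed in, with the robot touching nothing.
It also fails if it takes over 61 s, if anything falls off the work surface, if the arm or the gripper's body presses on something with over 40 N, if the wrist force passes 120 N, or if a joint passes its speed limit or range.

## Working session

There is one attempt and no reset: what is moved stays moved. The work goes in short steps, Python scripts to look and compute and a tool call to move; the robot and the scene stay as the last step left them, time stands still between calls to the robot, and variables do not carry over. Pictures are saved under pics/ and viewed, on a budget of 10 in all, crops included, one or two more only if the job needs it, and the job is handed in when it is done.

Besides the shell and the picture viewer there is one more tool, called after "Emit:" by a JSON object that holds its "fn" and its "kwargs", one argument or row to a line. servo_tool: Moves the arm, as the interface text tells. Its arguments: {"type":"object","properties":{"motion":{"type":"array","items":{"type":"array","items":{"type":"number"}}},"grip_force":{"type":"number"}},"required":["motion"]}

```bash
mkdir -p pics; ls
python3 - <<'E'
from rig import r
import cv2
s=r.sense(); print(s)
for n in("scene","side"):
    cv2.imwrite(f"pics/{n}0.png",r.grab_frame(n)[:,:,::-1]); print(n,r.calibration(n))
print(r.calibration("wrist"))
E
```

```text
pics
{'clock': 0.0, 'qpos': array([ 1.34158707e+00,  3.53641455e-01,  1.63409681e+00,  1.51063988e-05,
        1.15522006e+00, -2.41203871e-03]), 'qvel': array([-7.74296016e-04, -1.85769316e-04, -4.46159824e-04,  9.78381567e-05,
        3.55322011e-04,  3.04045454e-04]), 'joint_efforts': array([ 9.62853337e-04, -6.05272722e+01, -3.42049778e+01,  1.12587929e-04,
        9.41046746e-03, -8.13602838e-06]), 'eef_pos': array([140.4343122 , 608.54576905, 230.58183744]), 'tcp_rot': array([-1.57077922e+00,  1.36563975e-03,  1.34399302e+00]), 'contact_force': array([-0.55192858, -0.34561007, -0.25009644]), 'wrist_torque': array([ 0.03426814,  0.00711792, -0.00855826]), 'opening': 0.9980184497173729}
scene {'fx': 461.76167067825054, 'fy': 461.76167067825054, 'cx': 316.834655058341, 'cy': 244.5818827548251, 'R': array([[ 0.7075251 ,  0.70663779, -0.00844208],
       [ 0.53415415, -0.54257004, -0.64830324],
       [-0.46269599,  0.45418144, -0.76133543]]), 't': array([-450.53380045, -217.49278824, 1274.84877614])}
side {'fx': 441.3254883687498, 'fy': 441.3254883687498, 'cx': 310.2255792925127, 'cy': 247.47424351021073, 'R': array([[-0.84905299, -0.52826322, -0.00685495],
       [-0.33489205,  0.54820119, -0.76636987],
       [ 0.40860291, -0.64839296, -0.64236301]]), 't': array([522.72750855, 264.5171395 , 746.51110338])}
{'fx': 391.1514489237294, 'fy': 391.1514489237294, 'cx': 326.4344992817732, 'cy': 241.24776435983503, 'mount': array([[ 9.99999922e-01, -3.16423632e-06, -3.94836556e-04,
         6.83726975e-01],
       [ 3.80654074e-04, -2.57989733e-01,  9.66147583e-01,
        -1.41273750e+02],
       [-1.04920897e-04, -9.66147658e-01, -2.57989712e-01,
         6.60272684e+01],
       [ 0.00000000e+00,  0.00000000e+00,  0.00000000e+00,
         1.00000000e+00]])}
```

View pics/scene0.png

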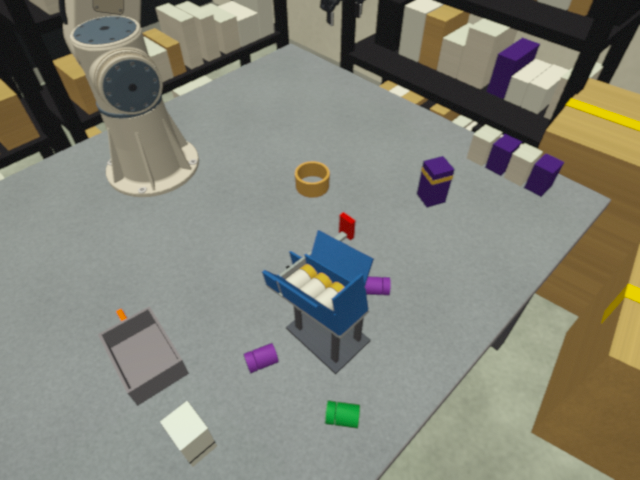

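View pics/side0.png

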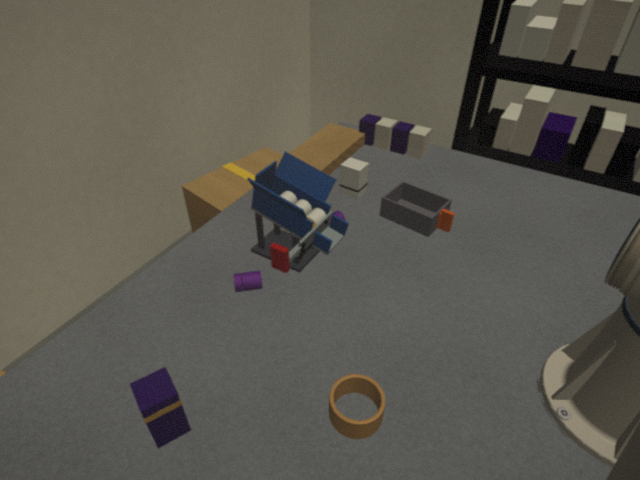

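Run:
```python
import cv2,numpy as np
a=cv2.imread("pics/scene0.png");b=cv2.imread("pics/side0.png")
def c(im,x,y,w,h,k): 
    o=cv2.resize(im[y:y+h,x:x+w],None,fx=k,fy=k,interpolation=cv2.INTER_CUBIC)
    for i in range(0,w,10): cv2.line(o,(i*k,0),(i*k,12 if (x+i)%50==0 else 5),(0,255,255),1)
    for i in range(0,h,10): cv2.line(o,(0,i*k),(12 if (y+i)%50==0 else 5,i*k),(0,255,255),1)
    return o
cv2.imwrite("pics/A.png",np.hstack([c(a,260,205,130,170,3),c(b,240,150,130,170,3)]))
cv2.imwrite("pics/B.png",np.hstack([c(a,90,300,130,170,3),c(b,330,150,130,170,3)]))
```

```text
(no output)
```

View pics/A.png

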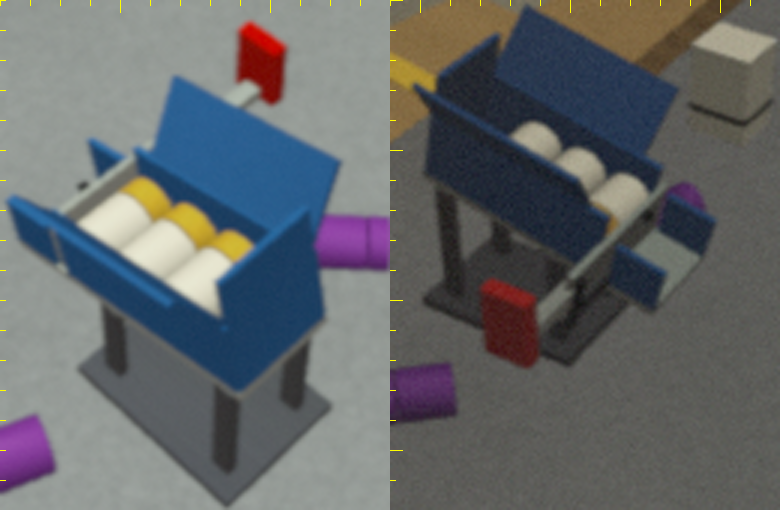

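View pics/B.png

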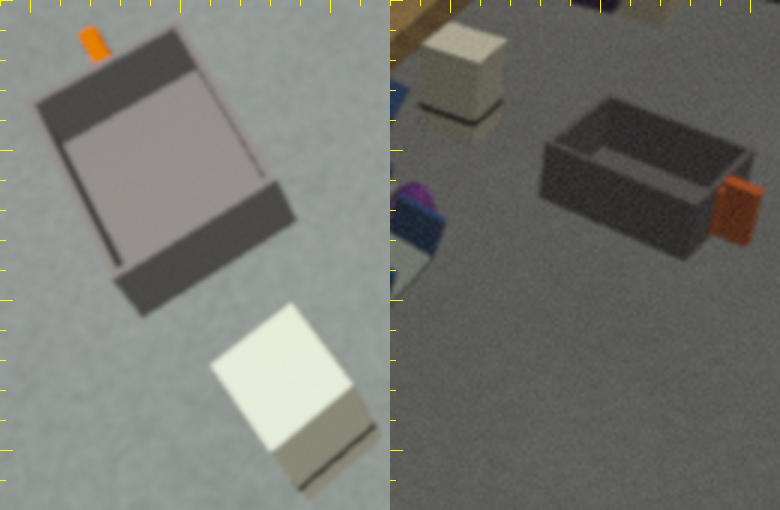

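```bash
cat > geo.py <<'E'
import numpy as np
from rig import r
from scipy.optimize import least_squares
C={n:r.calibration(n) for n in("scene","side")}
def proj(n,X):
    c=C[n];p=np.asarray(X)@c["R"].T+c["t"]
    return np.c_[c["fx"]*p[:,0]/p[:,2]+c["cx"],c["fy"]*p[:,1]/p[:,2]+c["cy"]]
def ray(n,uv,z):
    c=C[n];d=c["R"].T@[(uv[0]-c["cx"])/c["fx"],(uv[1]-c["cy"])/c["fy"],1];o=-c["R"].T@c["t"]
    return (o+d*(z-o[2])/d[2]).round(0)
def place(p,L):
    L=np.asarray(L,float);c,s=np.cos(p[2]),np.sin(p[2])
    return np.c_[p[0]+c*L[:,0]-s*L[:,1],p[1]+s*L[:,0]+c*L[:,1],L[:,2]]
def fit(obs,p0):
    f=lambda p:np.concatenate([(proj(n,place(p,L))-uv) for n,L,uv in obs]).ravel()
    s=least_squares(f,p0,loss="soft_l1");return s.x,s.fun.reshape(-1,2).round(1)
E
cat > fit.py <<'E'
from geo import *
P=lambda uv,o:np.array(uv)/3+o
t=[("scene",[(-72,-52,58),(-72,52,58),(72,-52,58),(72,52,58),(72,-52,0),(72,52,0)],P([(35,103),(177,27),(115,280),(275,182),(143,316),(297,220)],(90,300))),
("side",[(-72,52,58),(-72,-52,58),(72,52,58),(72,-52,58),(72,52,0),(-72,52,0)],P([(305,205),(362,150),(155,143),(222,98),(151,197),(295,260)],(330,150)))]
p,e=fit(t,[400,-300,-.7]);print("tote",p,e.tolist(),"lug",place(p,[(-88,0,40)]))
h=[("scene",[(65,-50,3),(205,-50,3),(205,50,3)],P([(80,368),(227,505),(330,407)],(260,205))),
("side",[(205,50,3),(65,50,3),(0,38,74),(0,-38,74)],P([(35,300),(180,365),(265,308),(312,258)],(240,150)))]
q,e=fit(h,[550,0,-.7]);print("chute",q,e.tolist())
g=[("side",[(62,157,160),(26,157,160),(62,157,105),(26,157,105)],P([(93,282),(148,295),(95,345),(145,367)],(240,150)))]
# handle with free y along chute
from scipy.optimize import least_squares
f=lambda v:(proj("side",place(q,np.array(g[0][1])+[v[0],v[1],0]))-g[0][2]).ravel()
s=least_squares(f,[0,0]);print("handle dx,dy",s.x,s.fun.round(1))
for c in("side","scene"): print("handle ctr px",c,proj(c,place(q,[(44,150,132.5)])))
for n,u,z in [("purplejar1",(262,357),20),("purplejar2",(378,285),20),("green",(343,414),20),("tape",(312,180),24),("pbox",(434,203),0),("wbox top",(185,431),90)]: print(n,ray("scene",u,z))
E
python3 fit.py
```

```text
tote [ 4.99114737e+02 -3.25351814e+02 -1.42555939e-01] [[-3.9, -0.3], [0.6, -3.3], [-1.1, -0.2], [0.7, -1.1], [-0.2, 0.7], [0.4, 0.2], [0.4, -0.1], [1.2, -0.5], [-0.4, -0.7], [-1.5, -2.2], [-1.2, -0.2], [-0.3, 0.4]] lug [[ 412.00740012 -312.84933806   40.        ]]
chute [ 5.71887062e+02 -3.94883768e+01 -3.29867084e-03] [[-1.1, 0.3], [-0.2, 0.6], [0.3, -0.3], [-0.9, 0.6], [-0.2, -0.1], [-0.5, 2.1], [1.1, -0.3]]
handle dx,dy [-3.96989354 -5.31946437] [ 0.5 -0.7 -2.   1.5  1.6  0.   0.1 -0.7]
handle ctr px side [[278.8582525  256.41639883]]
handle ctr px scene [[347.54414447 227.84492916]]
purplejar1 [ 659. -170.   20.]
purplejar2 [708. 113.  20.]
green [ 842. -141.   20.]
tape [373. 246.  24.]
pbox [637. 420.  -0.]
wbox top [ 701. -355.   90.]
```

```bash
cat >> fit.py <<'E'
import cv2,itertools
def box(x0,x1,y0,y1,z0,z1):
    c=list(itertools.product((x0,x1),(y0,y1),(z0,z1)))
    return [(a,b) for a in c for b in c if a<b and sum(i!=j for i,j in zip(a,b))==1]
def wire(im,n,p,E,k,o,col):
    for a,b in E:
        u=((proj(n,place(p,[a,b]))+.5-o)*k).astype(int); cv2.line(im,tuple(map(int,u[0])),tuple(map(int,u[1])),col,1)
def crop(n,o,w,h,k):
    im=cv2.imread(f"pics/{n}0.png")[o[1]:o[1]+h,o[0]:o[0]+w];im=cv2.resize(im,None,fx=k,fy=k,interpolation=cv2.INTER_CUBIC)
    wire(im,n,p,box(-72,72,-52,52,0,58)+box(-103,-72,-6,6,1,57),k,o,(0,255,255))
    wire(im,n,q,box(65,205,-50,50,0,6)+box(26,62,143,157,105,160)+[((0,-38,78),(0,38,78))],k,o,(0,255,0));return im
a=np.vstack([np.hstack([crop("scene",(95,300),100,100,4),crop("side",(375,175),100,75+25,4)]),np.hstack([crop("scene",(310,200),100,50,4),crop("side",(255,230),100,50,4)])])
cv2.imwrite("pics/O.png",a)
E
python3 fit.py >/dev/null
```

```text
(no output)
```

View pics/O.png

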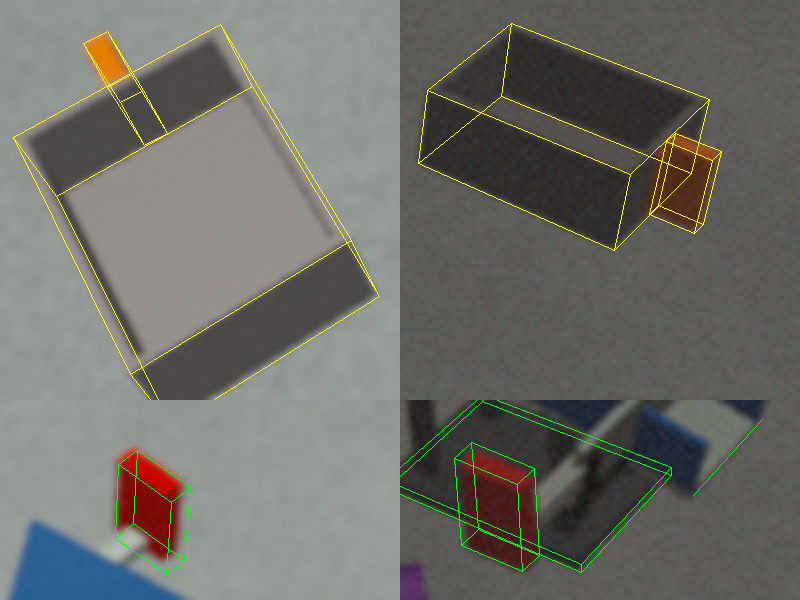

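```bash
cat > go.py <<'E'
import sys,numpy as np
from rig import r
from scipy.spatial.transform import Rotation as R
def rows(*T):
    s=r.sense();A=R.from_euler("xyz",s["tcp_rot"])
    print(s["clock"].round(2) if hasattr(s["clock"],"round") else s["clock"],s["eef_pos"].round(1),s["tcp_rot"].round(3),s["contact_force"].round(1),round(s["opening"],3),s["qpos"].round(2))
    for t in T:
        d=A.inv().apply(np.array(t[:3])-s["eef_pos"])/1000
        w=np.degrees((A.inv()*R.from_euler("xyz",[-np.pi/2,0,t[3]])).as_rotvec())/10
        print(t,np.r_[d.round(4),w.round(2)].tolist())
E
python3 - <<'E'
from go import *
rows((400,300,230,.4),(470,0,220,-.6),(412,-313,150,-1.713),(412,-313,21,-1.713))
E
```

```text
0.1 [140.5 608.6 230.6] [-1.571e+00  1.000e-03  1.344e+00] [0.9 0.6 0.4] 0.997 [ 1.34  0.35  1.63 -0.    1.16 -0.  ]
(400, 300, 230, 0.4) [-0.2423, 0.001, -0.3223, 0.0, 5.41, -0.01]
(470, 0, 220, -0.6) [-0.5189, 0.0113, -0.458, 0.01, 11.14, -0.0]
(412, -313, 150, -1.713) [-0.8368, 0.0817, -0.4718, 0.01, 17.52, -0.0]
(412, -313, 21, -1.713) [-0.8366, 0.2107, -0.4718, 0.01, 17.52, -0.0]
```

Emit:
{"fn": "servo_tool", "kwargs": {
  "motion": [
    [1,-0.05,0,-0.06,0,1,0],
    [1,-0.09,0,-0.12,0,2,0],
    [1,-0.13,0,-0.18,0,3,0],
    [1,-0.17,0,-0.23,0,4,0],
    [1,-0.205,0,-0.28,0,4.7,0],
    [1,-0.242,0,-0.322,0,5.4,0],
    [1,-0.29,0,-0.345,0,6.4,0],
    [1,-0.335,0,-0.37,0,7.4,0],
    [1,-0.38,0,-0.395,0,8.4,0],
    [1,-0.425,0,-0.415,0,9.3,0],
    [1,-0.47,0.005,-0.435,0,10.2,0],
    [1,-0.52,0.01,-0.458,0,11.1,0]
  ]
}}

```text
clock: 1.6
eef_pos: [469.9, -2.2, 221.2]
tcp_rot: [-1.571, -0.0, -0.598]
contact_force: [0.9, -0.4, 0.5]
opening: 1.002
```

Run:
```python
from go import *
rows((470,0,220,-.6),(412,-313,150,-1.713))
```

```text
1.6 [469.9  -2.2 221.2] [-1.571 -0.    -0.598] [ 0.9 -0.4  0.5] 1.002 [-0.01  0.12  1.96  0.    1.06  0.59]
(470, 0, 220, -0.6) [-0.0011, 0.0012, 0.0019, -0.0, 0.01, 0.0]
(412, -313, 150, -1.713) [0.1272, 0.0711, -0.2894, -0.0, 6.39, -0.0]
```

Emit:
{"fn": "servo_tool", "kwargs": {
  "motion": [
    [1,0.018,0.01,-0.041,0,0.9,0],
    [1,0.036,0.02,-0.083,0,1.8,0],
    [1,0.054,0.03,-0.124,0,2.7,0],
    [1,0.073,0.04,-0.165,0,3.6,0],
    [1,0.091,0.05,-0.207,0,4.6,0],
    [1,0.109,0.06,-0.248,0,5.5,0],
    [1,0.127,0.071,-0.289,0,6.4,0],
    [1,0.127,0.071,-0.289,0,6.4,0]
  ]
}}

```text
clock: 2.6
eef_pos: [412.6, -313.4, 149.3]
tcp_rot: [-1.572, 0.0, -1.715]
contact_force: [-0.3, -0.5, -0.2]
opening: 1.003
```

Run:
```python
from go import *
import cv2
rows((412,-313,21,-1.713))
c=r.calibration("wrist");s=r.sense();A=R.from_euler("xyz",s["tcp_rot"])
im=r.grab_frame("wrist")[:,:,::-1].copy()
M=np.linalg.inv(c["mount"])
import math
y=-.1426
for l in [(-103,-6,57),(-103,6,57),(-72,6,57),(-72,-6,57),(-72,52,58),(-72,-52,58)]:
    w=np.array([499.1+l[0]*math.cos(y)-l[1]*math.sin(y),-325.4+l[0]*math.sin(y)+l[1]*math.cos(y),l[2]])
    p=(M@np.r_[A.inv().apply(w-s["eef_pos"]),1])[:3];u=(c["fx"]*p[0]/p[2]+c["cx"],c["fy"]*p[1]/p[2]+c["cy"]);print(np.round(u))
    cv2.circle(im,tuple(int(round(v)) for v in u),4,(0,255,0),1)
cv2.imwrite("pics/w1.png",im)
```

```text
2.6 [ 412.6 -313.4  149.3] [-1.572  0.    -1.715] [-0.3 -0.5 -0.2] 1.003 [-0.65  0.29  1.94 -0.    0.92  1.06]
(412, -313, 21, -1.713) [-0.0003, 0.1283, -0.0005, 0.01, -0.01, -0.0]
[336. 268.]
[317. 268.]
[317. 220.]
[337. 220.]
[241. 220.]
[413. 220.]
```

View pics/w1.png

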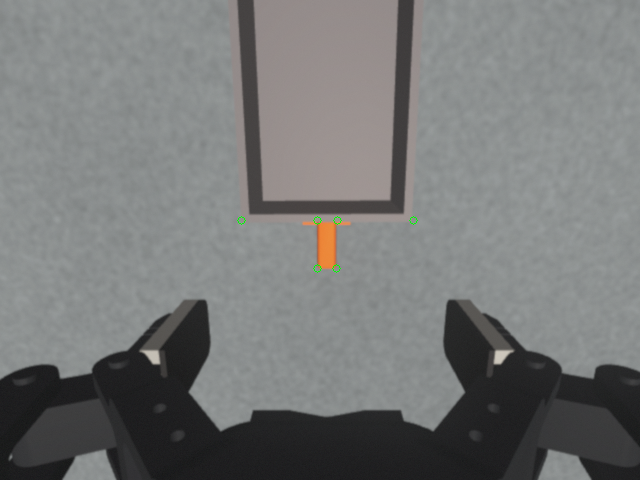

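Emit:
{"fn": "servo_tool", "kwargs": {
  "motion": [
    [1,0,0.05,0,0,0,0],
    [1,0,0.095,0,0,0,0],
    [1,0,0.128,-0.001,0,0,0],
    [1,0,0.128,-0.001,0,0,0],
    [-1,0,0.128,-0.001,0,0,0],
    [-1,0,0.128,-0.001,0,0,0],
    [-1,0,0.128,-0.001,0,0,0],
    [-1,0,0.128,-0.001,0,0,0],
    [-1,0,0.128,-0.001,0,0,0],
    [-1,0,0.128,-0.001,0,0,0]
  ],
  "grip_force": 40
}}

```text
clock: 3.9
eef_pos: [413.0, -311.6, 23.1]
tcp_rot: [-1.57, -0.001, -1.71]
contact_force: [-1.7, 0.2, 6.9]
opening: 0.136
```

Run:
```python
from go import *
rows((438,-39.5,22,-1.5708),(438,-176,22,-1.643))
```

```text
3.9 [ 413.  -311.6   23.1] [-1.57e+00 -1.00e-03 -1.71e+00] [-1.7  0.2  6.9] 0.136 [-0.65  0.49  2.01 -0.    0.64  1.06]
(438, -39.5, 22, -1.5708) [-0.273, 0.0008, -0.0132, -0.01, -0.8, 0.0]
(438, -176, 22, -1.643) [-0.1378, 0.001, 0.0058, -0.01, -0.39, 0.0]
```

Emit:
{"fn": "servo_tool", "kwargs": {
  "motion": [
    [-1,-0.015,-0.001,-0.001,0,0,0],
    [-1,-0.04,-0.001,-0.002,0,-0.1,0],
    [-1,-0.07,-0.001,-0.003,0,-0.2,0],
    [-1,-0.1,-0.001,-0.005,0,-0.3,0],
    [-1,-0.13,-0.001,-0.006,0,-0.4,0],
    [-1,-0.16,-0.001,-0.008,0,-0.5,0],
    [-1,-0.19,-0.001,-0.009,0,-0.6,0],
    [-1,-0.22,-0.001,-0.011,0,-0.7,0],
    [-1,-0.245,-0.001,-0.012,0,-0.8,0],
    [-1,-0.263,-0.001,-0.013,0,-0.8,0],
    [-1,-0.273,-0.001,-0.013,0,-0.8,0],
    [-1,-0.273,-0.001,-0.013,0,-0.8,0]
  ]
}}

```text
clock: 5.4
eef_pos: [437.4, -38.4, 23.2]
tcp_rot: [-1.571, 0.0, -1.569]
contact_force: [0.0, 1.3, -2.4]
opening: 0.138
```

Run:
```python
from go import *
import cv2
rows((438,-39.5,22,-1.5708))
a=r.grab_frame("scene")[200:400,200:400,::-1];b=r.grab_frame("side")[150:350,240:440,::-1]
cv2.imwrite("pics/m1.png",cv2.resize(np.hstack([a,b]),None,fx=2,fy=2,interpolation=cv2.INTER_CUBIC))
```

```text
5.4 [437.4 -38.4  23.2] [-1.571  0.    -1.569] [ 0.   1.3 -2.4] 0.138 [-0.09  0.41  2.17  0.    0.56  1.48]
(438, -39.5, 22, -1.5708) [0.0011, 0.0012, 0.0006, 0.0, 0.01, -0.0]
```

View pics/m1.png

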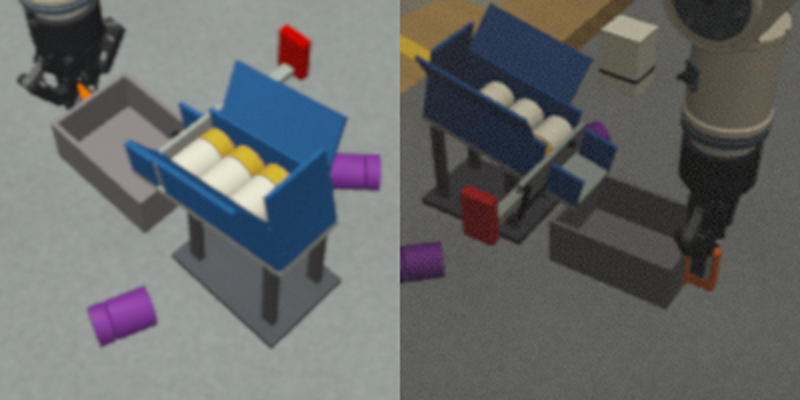

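Emit:
{"fn": "servo_tool", "kwargs": {
  "motion": [
    [0.4,0,0,0,0,0,0],
    [0.4,0,0,0,0,0,0],
    [0.4,0,0,0,0,0,0],
    [0.4,0,-0.05,0,0,0,0],
    [0.4,0,-0.11,0,0,0,0],
    [0.8,-0.02,-0.16,0,0,0,0],
    [0.8,-0.06,-0.21,0,0,0,0],
    [0.8,-0.11,-0.22,0.01,0,0,0],
    [0.8,-0.15,-0.22,0.05,0,0,0],
    [0.8,-0.15,-0.22,0.1,0,0,0],
    [0.8,-0.15,-0.22,0.145,0,0,0],
    [0.8,-0.15,-0.22,0.16,0,0,0]
  ]
}}

```text
clock: 7.0
eef_pos: [599.6, 111.0, 242.8]
tcp_rot: [-1.571, -0.0, -1.571]
contact_force: [0.3, 0.1, -0.2]
opening: 0.9
```

Run:
```python
from go import *
import cv2
rows((612,110.5,121,-1.5708))
c=r.calibration("wrist");s=r.sense();A=R.from_euler("xyz",s["tcp_rot"])
im=r.grab_frame("wrist")
m=(im[:,:,0]>90)&(im[:,:,1]<60)&(im[:,:,2]<60)
v,u=np.where(m);print(len(u),u.min(),u.max(),v.min(),v.max())
W=c["mount"]
def back(u,v,z):
    d=W[:3,:3]@[(u-c["cx"])/c["fx"],(v-c["cy"])/c["fy"],1];d=A.apply(d);o=A.apply(W[:3,3])+s["eef_pos"]
    return (o+d*(z-o[2])/d[2]).round(1)
for q in [(u.min(),v.min()),(u.max(),v.max()),(u.min(),v.max()),(u.max(),v.min())]: print(back(*q,160))
cv2.imwrite("pics/w2.png",im[:,:,::-1])
```

```text
7.0 [599.6 111.  242.8] [-1.571 -0.    -1.571] [ 0.3  0.1 -0.2] 0.9 [ 0.18  0.32  1.66 -0.    1.17  1.75]
(612, 110.5, 121, -1.5708) [0.0004, 0.1218, 0.0124, -0.0, -0.0, 0.0]
341 313 333 190 250
[634.5 119.4 160. ]
[598.7 107.8 160. ]
[598.7 119.7 160. ]
[634.5 108.  160. ]
```

View pics/w2.png

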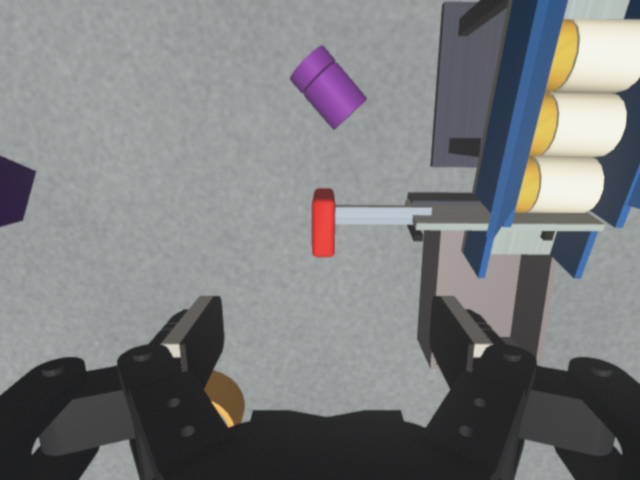

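Emit:
{"fn": "servo_tool", "kwargs": {
  "motion": [
    [0.8,-0.003,0.01,0.015,0,0,0],
    [0.8,-0.003,0.05,0.015,0,0,0],
    [0.8,-0.003,0.09,0.015,0,0,0],
    [0.8,-0.003,0.115,0.015,0,0,0],
    [0.8,-0.003,0.12,0.015,0,0,0],
    [-1,-0.003,0.12,0.015,0,0,0],
    [-1,-0.003,0.12,0.015,0,0,0],
    [-1,-0.003,0.12,0.015,0,0,0],
    [-1,-0.003,0.12,0.015,0,0,0],
    [-1,-0.003,0.12,0.015,0,0,0]
  ],
  "grip_force": 50
}}

```text
clock: 8.3
eef_pos: [613.2, 114.0, 124.3]
tcp_rot: [-1.57, 0.0, -1.571]
contact_force: [-2.5, 0.0, 5.7]
opening: 0.156
```

Emit:
{"fn": "servo_tool", "kwargs": {
  "motion": [
    [-1,-0.015,0,0,0,0,0],
    [-1,-0.035,0,0,0,0,0],
    [-1,-0.055,0,0,0,0,0],
    [-1,-0.072,0,0,0,0,0],
    [-1,-0.08,0,0,0,0,0],
    [-1,-0.083,0,0,0,0,0],
    [-1,-0.083,0,0,0,0,0]
  ]
}}

```text
clock: 9.18
eef_pos: [613.7, 196.1, 124.3]
tcp_rot: [-1.569, -0.001, -1.571]
contact_force: [2.0, -6.6, 6.8]
opening: 0.156
```

Emit:
{"fn": "servo_tool", "kwargs": {
  "motion": [
    [-1,-0.002,0,0,0,0,0],
    [-1,-0.004,0,0,0,0,0],
    [-1,-0.004,0,0,0,0,0],
    [-1,-0.004,0,0,0,0,0]
  ]
}}

```text
clock: 9.68
eef_pos: [613.6, 196.1, 124.2]
tcp_rot: [-1.57, -0.006, -1.571]
contact_force: [1.6, -25.0, 10.4]
opening: 0.162
```

Emit:
{"fn": "servo_tool", "kwargs": {
  "motion": [
    [-1,0.004,0,0,0,0,0],
    [-1,0.004,0,0,0,0,0],
    [-1,0.004,0,0,0,0,0],
    [-1,0.004,0,0,0,0,0],
    [-1,0.004,0,0,0,0,0],
    [-1,0.004,0,0,0,0,0],
    [-1,0.004,0,0,0,0,0],
    [-1,0.004,0,0,0,0,0]
  ]
}}

```text
clock: 10.68
eef_pos: [613.7, 196.1, 124.3]
tcp_rot: [-1.569, -0.001, -1.571]
contact_force: [0.7, -5.3, 6.5]
opening: 0.158
```

Run:
```python
from go import *
import cv2
rows()
a=r.grab_frame("scene")[200:400,200:400,::-1];b=r.grab_frame("side")[150:350,240:440,::-1]
cv2.imwrite("pics/m2.png",cv2.resize(np.hstack([a,b]),None,fx=2,fy=2,interpolation=cv2.INTER_CUBIC))
```

```text
10.675 [613.7 196.1 124.3] [-1.569e+00 -1.000e-03 -1.571e+00] [ 0.7 -5.3  6.5] 0.158 [ 0.31  0.49  1.68 -0.    0.97  1.88]
```

View pics/m2.png

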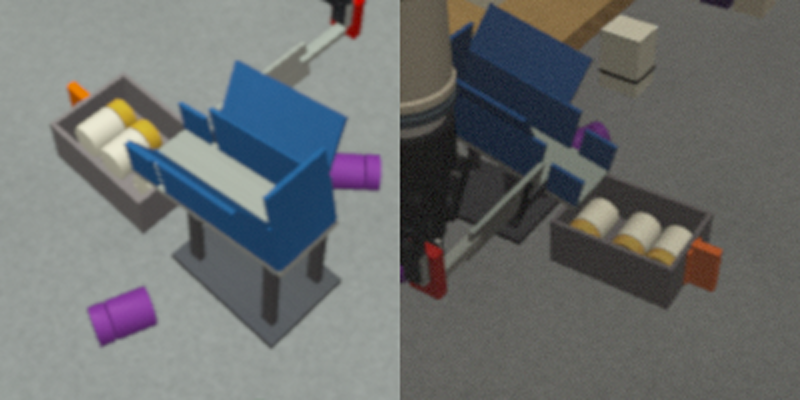

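Emit:
{"fn": "servo_tool", "kwargs": {
  "motion": [
    [-1,0.015,0,0,0,0,0],
    [-1,0.035,0,0,0,0,0],
    [-1,0.055,0,0,0,0,0],
    [-1,0.072,0,0,0,0,0],
    [-1,0.08,0,0,0,0,0],
    [-1,0.084,0,0,0,0,0],
    [-1,0.086,0,0,0,0,0],
    [-1,0.086,0,0,0,0,0]
  ]
}}

```text
clock: 11.78
eef_pos: [613.2, 111.1, 124.3]
tcp_rot: [-1.569, 0.001, -1.571]
contact_force: [-1.0, 0.1, 8.1]
opening: 0.155
```

Emit:
{"fn": "servo_tool", "kwargs": {
  "motion": [
    [-1,0.001,0,0,0,0,0],
    [-1,0.002,0,0,0,0,0],
    [-1,0.003,0,0,0,0,0],
    [-1,0.003,0,0,0,0,0],
    [-1,0.003,0,0,0,0,0]
  ]
}}

```text
clock: 12.4
eef_pos: [613.2, 110.9, 124.4]
tcp_rot: [-1.569, 0.005, -1.571]
contact_force: [-1.6, 15.6, 6.4]
opening: 0.157
```

Emit:
{"fn": "servo_tool", "kwargs": {
  "motion": [
    [-1,-0.002,0,0,0,0,0],
    [0.5,-0.002,0,0,0,0,0],
    [0.5,-0.002,0,0,0,0,0],
    [0.5,-0.002,0,0,0,0,0],
    [0.5,-0.002,0,0,0,0,0],
    [0.5,-0.002,-0.03,0,0,0,0],
    [0.5,-0.002,-0.08,0,0,0,0],
    [0.5,-0.002,-0.12,-0.01,0,0,0],
    [0.5,-0.03,-0.15,-0.01,0,0,0],
    [0.5,-0.08,-0.15,-0.03,0,0,0],
    [0.5,-0.12,-0.15,-0.06,0,0,0],
    [0.5,-0.12,-0.15,-0.06,0,0,0]
  ]
}}

```text
clock: 13.9
eef_pos: [550.8, 230.3, 273.3]
tcp_rot: [-1.571, 0.001, -1.567]
contact_force: [0.5, -0.5, 0.0]
opening: 0.753
```

Run:
```python
from go import *
import cv2
rows()
a=r.grab_frame("scene")[150:400,200:400,::-1];b=r.grab_frame("side")[150:400,240:440,::-1]
cv2.imwrite("pics/m3.png",cv2.resize(np.hstack([a,b]),None,fx=2,fy=2,interpolation=cv2.INTER_CUBIC))
```

```text
13.9 [550.8 230.3 273.3] [-1.571e+00  1.000e-03 -1.567e+00] [ 0.5 -0.5  0. ] 0.753 [0.39 0.27 1.65 0.   1.22 1.96]
```

View pics/m3.png

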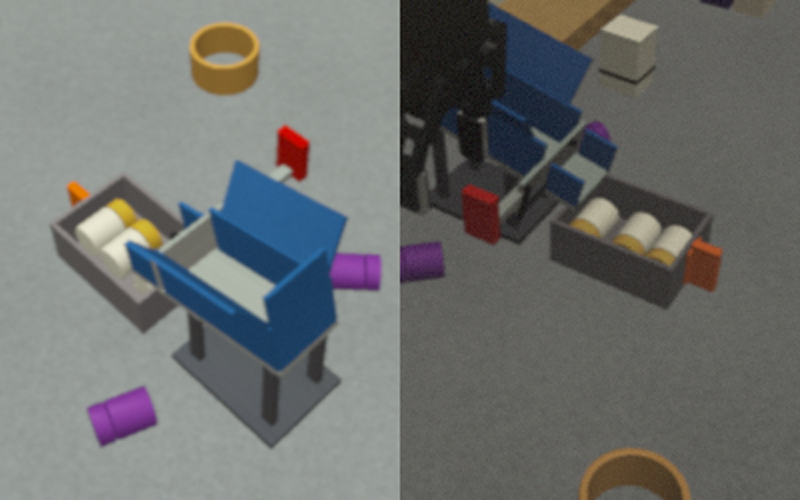

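```bash
python3 -c "
from rig import r
print(r.sign_off())"
```

```text
the job is handed in; nothing more can be done
None
```

The job is done and handed in at about 14 s of the allowed 61 s. The three jars are in the tote and the gate is shut again.

- **Tote:** I gripped it by its orange lug and slid it under the chute mouth, with its rear end wall about 27 mm behind the lip.
- **Gate opening:** I drew the gate by its red handle to the end stop. The handle stopped moving as the force rose to 25 N.
- **Jars:** The side picture taken with the gate open shows all three in the tote and the chute empty.
- **Gate closing:** I pushed it back 85 mm until it met a stop at 16 N, then let go and moved the arm clear.

The last pictures show the gate across the chute, the three jars in the tote and the gripper touching nothing. The tape, white box and both purple look-alikes in view appear to stand where they were. The purple box and the green look-alike were outside those last crops; the arm never came near either. In all I viewed 10 pictures, and no check failed or disagreed.

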